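# Snap the spreader rack onto its bench bracket and stow the wide spreader

### The arm

A 6-joint arm with a two-finger parallel gripper is mounted at the origin on the work surface. World frame = base frame: x ahead of the robot, y to its left, z up, the work surface at z = 0. Lengths are in mm, angles in rad, forces in N, time in s.
With the tool pointing down it reaches from about 350 to 950 mm from the base axis. Payload 17.4 kg.
Tool frame: the origin (TCP) lies at the very end of the fingers, on their centre line; the grasp point (between the pads) lies 19 mm behind it; z points along the fingers, y is the direction in which the jaws open and shut (so a half turn about z gives the same grasp; the last joint's range is limited). The gripper opens to 93 mm and grips with 3 to 60 N. Pads are 15 mm wide; open, the fingers measure 128 mm over their backs; the gripper's body (75 mm by 188 mm) begins 65 mm behind the grasp point.
Start: joints at [1.129, 0.116, 1.442, -0, 1.584, -0.038], TCP at [265.226, 620.715, 218.646] pointing down, gripper open.
Joint ranges: [-2.83, 2.83], [-0.83, 2.19], [0.07, 2.5], [-1.14, 4.28], [0.01, 3], [-2.97, 2.97]. Speed limits (rad/s): [1.89, 1.89, 2.22, 3.14, 3.14, 3.14].

### API

Orientations are given as a unit quaternion [w, x, y, z].
In Python, from plant import env, eyes, finish_job, models gives the robot as it stands. The module is installed in compiled form; this text tells all that it offers.
- The arm moves only by the tool step_arm, never from a script. Its argument "increments" is a list that holds one entry, the list of rows, each a list of 4 numbers: the shift along the tool's x, y, z in cm, then the turn about the tool's z in degrees. A call has exactly 5 rows; each row shifts and turns the commanded pose from where the row before left it, along the tool's axes as they then stand; what a row does not reach is not made up. A row lasts 1/8 s, in which the tool goes at most 62.5 mm and 10.7 degrees, less where a joint would pass 70% of its speed; a pose out of reach is approached as far as the arm can. A call with a gripper value outside its range is refused whole. "jaw" is the opening in per cent of the stroke, from 0 (shut) to 100 (fully open), set as the call begins (left out, the last holds). The fingers move at their own pace and stop on an object; "squeeze" is the grip in N (left out, the last holds). Time passes only in rows, so rows that do not move let the fingers close, or fill a call up. It gives the time, the measured TCP pose, the force and the opening at its end, in the units of the state.
- env.sense(): the state, without advancing time (a new reading comes with each control period).
- eyes.snapshot(name): name is "scene" or "top" or "wrist"; returns (picture, depth): 480x640x3 uint8, red, green, blue; 480x640 float32, mm along the optical axis (not along the pixel's ray), 0 where there is no reading.
- eyes.camera_info(name): a dict with "camera_matrix" (3x3 intrinsics, pixels), "position" and "attitude" of the camera in the world. Camera axes: x right, y up, looking along -z (the intrinsics and any distortion apply to the point x, -y, -z); pixel columns grow to the right and rows downward; lengths in mm; the calibration is good to about 2 mm. The wrist camera is an equidistant fisheye: a pixel r from the principal point sees the ray r / f radians off the axis. A picture is of the moment at which its call begins: read the wrist's pose just before it. camera_info takes no time and is no camera call; for the wrist camera it gives the pose at the moment of the call.
- finish_job(): hands the job in, once; it reports no verdict.
Trained networks look in the newest picture that a camera, given by its name, has taken for a name from the list of things; names that differ only in an ending like _2 or _b are one class to them, and where a whole thing is asked for, a point or a joint stands for the part that bears it (a point fixed in the world has none). Each returns a list of dicts, best first, with "p" (0 to 1); they miss things now and then, are a little off and sometimes report something else, mostly with a low value. They report only what shows in the picture. A call takes as long as a camera call. They do not tell look-alikes from the thing itself.
- models.spot_in(camera, query): "location" ([x, y, z] in mm, in world coordinates, good to about 4 mm: the middle of the surface that is visible of it).
The state is a dict: "time": time; "qpos": joint angles; "qvel": joint speeds; "joint_torque": joint torques, N m; "position": TCP position; "tool_rot": TCP orientation; "force": force on the tool from outside, world axes, zero at the start; "moment": the same for the moment, N m; "width": finger opening in mm.
Only numpy, scipy, OpenCV 4.12 (cv2) and the standard library are available. Lean on these libraries where they do the work, as an engineer would, in place of code of your own. Each camera call takes 0.05 s, during which the arm holds its last target. There are 200 camera calls.

### The job

Put the cleaned white spreader rack back on its black bench bracket, either way round: set it over the two snap hooks, without dropping or slamming it, and press it down until both ends click and it sits flat on the plate. Then take the wide filler spreader out of the draining stand and slide it, blade down, into the rack's longest slot until it stands on the slot's floor. Leave the narrow spreader and the rest of the bench as they are.

Things in the scene. Friction and masses are not known exactly. Their poses are not given: they have to be found in the camera images.
- bracket: Black snap bracket screwed to the bench: a plate 200 x 64 x 10 mm with two upright snap hooks on it. Origin: centre of the plate's underside, on the bench; x along the length, y across, z up. The hooks stand at x = +74 and -74 mm. With the rack home, it stands centred on the plate, either way round, lengths in line, its middle (rack_mid) 40 mm above the bench.
- hook_a (a joint): Bend (rad) of the snap hook at the bracket's +x end: 0 upright (free, or clicked over the rack's loop), about 0.07 while a loop forces it inward. Shank 16 mm wide (y), 4.2 mm thick. The barb juts 4 mm outward, away from the middle; flat underneath at 51 mm above the bench, it slopes up and inward to a tip 10 mm wide at 66 mm.
- hook_b (a joint): The same for the hook at the -x end. The rack's two end loops pass over the hooks, which bend inward, then spring back out above the loops. The rack first rests on the sloping lead-ins, its middle 55 to 60 mm above the bench; a downward push of 9 to 18 N in all, kept up over the last 20 mm, takes it home.
- rack_mid (a point): Centre of the loose white plastic spreader rack (0.2 to 0.4 kg), 30 mm above its underside. A block 134 mm long (x), 50 mm wide (y), 60 mm high (z), with a loop on each end: 166 mm overall. Its long sides are plain and can be gripped across the 50 mm width.
- rack: The same rack; origin at the centre of its underside, same axes. Each end loop, 32 to 40 mm above the underside, has a window 20 mm wide (y) from 67 to 77 mm off the middle (x), closed by a 6 mm bar. Three slots along x open upward: 112 mm long at y = +14 mm, 92 mm at y = 0, 72 mm at y = -14 mm.
- long_slot (a point): Centre of the floor of the rack's longest slot, 14 mm above the rack's underside; axes as the rack's. The slot is 112 mm long (x), 5.5 mm wide (y) and 46 mm deep; its mouth is bevelled out to 10.5 mm wide at the rack's top face, 46 mm above this point.
- wide_mid (a point): Centre of the wide filler spreader (0.1 to 0.2 kg), 42 mm above its blade's edge: a steel blade 106 mm wide (x), 2.5 mm thick (y), 84 mm high in all, standing blade down in the draining stand; z points up, away from the blade. A black ribbed grip bar, 106 mm long and 14 mm thick, runs along its top, from 20 to 42 mm above this point.
- wide: The same wide spreader; origin at the middle of the blade's edge, same axes. Stowed, the edge stands on the slot's floor and the underside of the grip bar is 16 mm above the rack's top.
- narrow_mid (a point): Centre of the narrow filler spreader: the same but 66 mm wide, next to the wide one in the draining stand, 70 mm from it centre to centre. Not to be moved.
- stand: Draining stand, fixed: a steel drip tray 130 (x) by 150 mm (y), rim 14 mm high, floor 3 mm thick, with two pairs of wire hairpins 43 mm high, each holding one spreader on edge with 1.5 mm of play. Origin: centre of its underside, z up. The spreaders stand along x at y = +35 and -35 mm; which is where varies.
- filler_tin: Bystander: the closed grey filler tin, 100 mm across and 105 mm high. Origin: centre of its underside.
- tape_roll: Bystander: the roll of masking tape lying flat, 100 mm across and 30 mm high. Origin: centre of its underside.
- sanding_block: Bystander: the grey hand sanding block, 160 x 70 mm and about 53 mm high. Origin: centre of its underside.
- hardener: Bystander: the aluminium hardener tube lying on its side, 130 mm long. Origin: centre of its underside.
- mixing_cup: Bystander: the white mixing cup, 80 mm across the rim and 95 mm high. Origin: centre of its underside.
- brush: Bystander: the wooden-handled dust brush, 190 mm long, lying down. Origin: centre of its underside.
Not all that is in view belongs to the job. What is shaped like the rack but brown or green is not meant.

How it is judged:
By the outcome, as a careful person would: the job done as asked, in the order asked, and still so for the second after the job is handed in, with the robot touching nothing.
It also fails if it takes over 59 s, if anything falls off the work surface, if the arm or the gripper's body presses on something with over 40 N, if the wrist force passes 120 N, or if a joint passes its speed limit or range.

## Working session

There is one attempt and no reset: what is moved stays moved. The work goes in short steps, Python scripts to look and compute and a tool call to move; the robot and the scene stay as the last step left them, time stands still between calls to the robot, and variables do not carry over. Pictures are saved under pics/ and viewed, about 8 in all and at most 12, crops included, and the job is handed in when it is done.

Besides the shell and the picture viewer there is one more tool, called after "Request:" as name(argument=value, ...) on one line, values as JSON. step_arm: Moves the arm, as the interface text tells. Its arguments: {"type":"object","properties":{"increments":{"type":"array","items":{"type":"array","items":{"type":"array","items":{"type":"number"}}}},"jaw":{"type":"number"},"squeeze":{"type":"number"}},"required":["increments"]}

```bash
mkdir -p pics; cat > h.py <<'E'
import numpy as np,cv2
from plant import env,eyes,models
from scipy.spatial.transform import Rotation as R
def rot(q): return R.from_quat([q[1],q[2],q[3],q[0]]).as_matrix()
def cloud(d,ci):
    K=np.array(ci["camera_matrix"]);v,u=np.mgrid[:480,:640]
    x=(u-K[0,2])/K[0,0]*d; y=(v-K[1,2])/K[1,1]*d
    return np.stack([x,-y,-d],-1)@rot(ci["attitude"]).T+np.array(ci["position"])
def save(n,im,s=1): cv2.imwrite('pics/'+n,cv2.resize(im[:,:,::-1],None,fx=s,fy=s,interpolation=cv2.INTER_CUBIC))
E
python3 - <<'E'
from h import *
for c in("scene","top"):
    p,d=eyes.snapshot(c);ci=eyes.camera_info(c);np.savez(c,p=p,d=d);save(c+'.png',p)
    print(c,ci)
    for q in("rack","bracket","wide","narrow_mid","stand"):
        print(q,[(np.round(r["location"]),round(r["p"],2)) for r in models.spot_in(c,q)[:4]])
print(env.sense())
E
```

```text
scene {'camera_matrix': array([[459.41046194,   0.        , 318.42421758],
       [  0.        , 459.41046194, 238.95914963],
       [  0.        ,   0.        ,   1.        ]]), 'position': array([1190.08832078,   28.74596144, 1037.09576093]), 'attitude': array([0.72892988, 0.22123275, 0.18524715, 0.62080657])}
rack [(array([538., 143.,  55.]), 0.96), (array([344., 390.,  55.]), 0.75), (array([542., 322.,  51.]), 0.73), (array([ 728., -262.,   17.]), 0.6)]
bracket [(array([537., -26.,   8.]), 0.82)]
wide [(array([ 581., -244.,   78.]), 0.89)]
narrow_mid [(array([ 563., -310.,   78.]), 0.91), (array([542., 321.,  53.]), 0.59)]
stand [(array([ 582., -283.,    4.]), 0.63), (array([ 380., -176.,   15.]), 0.54)]
top {'camera_matrix': array([[486.44510982,   0.        , 323.3459443 ],
       [  0.        , 486.44510982, 248.30374263],
       [  0.        ,   0.        ,   1.        ]]), 'position': array([ 375.14460473,  129.05025741, 1363.19972816]), 'attitude': array([ 0.71087586,  0.0501709 , -0.05336351, -0.6994932 ])}
rack [(array([526., 150.,  54.]), 0.95), (array([328., 637.,  57.]
[... 233 characters left out ...]
 561., -284.,    5.]), 0.96)]
{'time': 0.6, 'qpos': array([ 1.12917012e+00,  1.16012889e-01,  1.44162105e+00, -2.03968993e-05,
        1.58401245e+00, -3.78127523e-02]), 'qvel': array([ 0.00072627, -0.00060824,  0.00089737,  0.00119386, -0.00013795,
       -0.00201537]), 'joint_torque': array([-8.63295154e-04, -7.20726800e+01, -6.22527909e+01,  7.79387983e-02,
        1.85184320e-02, -1.52440919e-05]), 'position': array([265.24584161, 620.69504886, 218.62436358]), 'tool_rot': array([ 3.52695479e-06,  2.00537821e-01,  9.79685961e-01, -2.85198101e-05]), 'force': array([-0.24077412,  0.35986204, -1.33196665]), 'moment': array([-0.0270511 , -0.02382134,  0.03002967]), 'width': 93.19431197742803}
```

View pics/top.png

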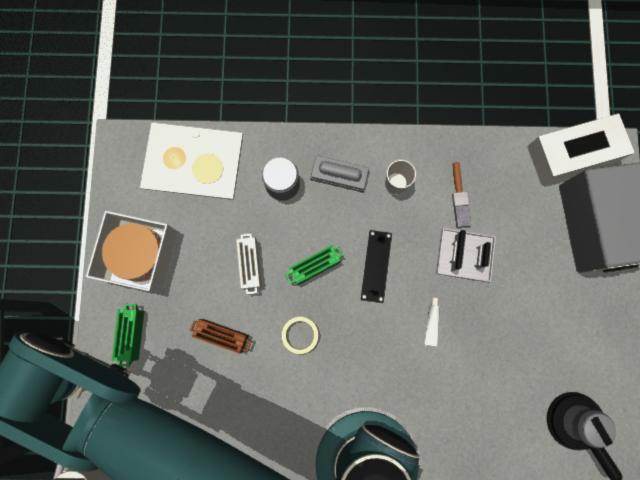

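View pics/scene.png

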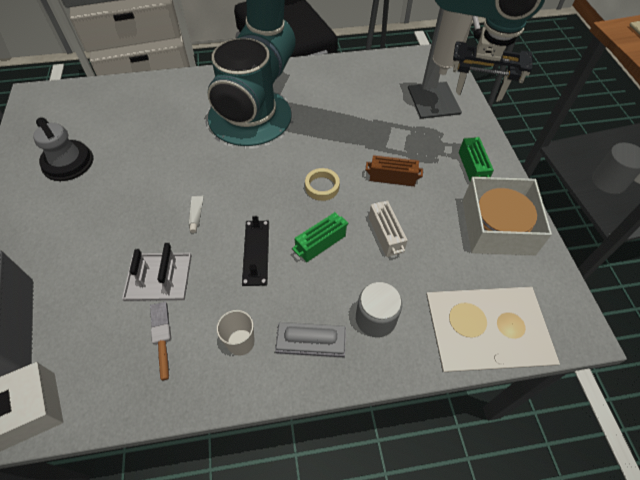

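The top picture shows the white rack at (248,264), the green look-alikes at (315,265) and (126,335), and a brown one at (221,336). Only the white one fits. The bracket is at (376,266) and the wide spreader at (458,250), which is longer than the narrow one at (484,255). I'll measure these and check with an enlarged crop.

```bash
python3 - <<'E'
from h import *
def rect(P,m):
    r=cv2.minAreaRect(P[m][:,:2].astype(np.float32)); b=cv2.boxPoints(r)
    e=b[1]-b[0];f=b[2]-b[1]; L=e if np.hypot(*e)>np.hypot(*f) else f
    return np.round(r[0],1),np.round(r[1],1),round(np.degrees(np.arctan2(L[1],L[0]))%180,1),m.sum()
for c in("top","scene"):
    z=np.load(c+'.npz');p,d=z['p'].astype(int),z['d'];P=cloud(d,eyes.camera_info(c))
    near=lambda x,y,r:np.hypot(P[...,0]-x,P[...,1]-y)<r
    Z=P[...,2]; mx=p.max(-1);mn=p.min(-1)
    print(c,'table z',np.median(Z[near(430,-30,40)]), 'rackz',np.percentile(Z[near(530,321,25)],[50,90]),'plate',np.percentile(Z[near(530,-26,40)],[10,50,90]),'wide',np.percentile(Z[near(571,-243,30)],[90,98]))
    print('rack',rect(P,near(530,321,110)&(Z>50)&(Z<70)&(mn>110)))
    print('rack all',rect(P,near(530,321,110)&(Z>30)&(Z<70)&(mn>100)))
    print('brk',rect(P,near(530,-26,125)&(mx<60)&(Z<25)&(Z>4)))
    print('brk2',rect(P,near(530,-26,125)&(mx<60)&(Z<14)&(Z>7)))
    for n,s in(('+',1),('-',-1)):
        m=near(530,-26+0,125)&(Z>40)&(Z<75)&((P[...,0]-530)*s>0); print('hook',P[m].mean(0).round(1) if m.any() else 0,m.sum())
    print('wide',rect(P,near(571,-243,70)&(Z>70)&(Z<100)&(mx<90)&(P[...,1]>-275)))
    print('narrow',rect(P,near(571,-310,70)&(Z>70)&(Z<100)&(mx<90)&(P[...,1]<-275)))
z=np.load('top.npz')['p']
a=z[220:310,230:510]
save('crop.png',a,2.85)
E
```

```text
top table z 0.40638239045415503 rackz [53.81904472 59.92726664] plate [ 2.14255643  7.36035448 10.92287632] wide [84.92698738 87.71757714]
rack (array([526.2, 328.6]), array([134.8,  50.1]), np.float32(7.7), np.int64(662))
rack all (array([516.4, 317.7]), array([169.8, 129.4]), np.float32(49.8), np.int64(782))
brk (array([528.4, -23.4]), array([ 61.8, 197.1]), np.float32(172.6), np.int64(1268))
brk2 (array([528.1, -23.1]), array([ 61.5, 196.2]), np.float32(173.0), np.int64(830))
hook [558.5  59.3  56. ] 85
hook [468.8   9.5  57. ] 28
wide (array([ 568.7, -240.7]), array([ 13.7, 104.6]), np.float32(171.9), np.int64(223))
narrow (array([ 556. , -309.9]), array([13.9, 65.4]), np.float32(172.0), np.int64(141))
scene table z 7.987725029210878 rackz [53.50616256 61.36183632] plate [ 4.23635347 10.75709865 13.54588782] wide [87.45049515 90.22731599]
rack (array([525.8, 326.6]), array([136.7,  50.6]), np.float32(7.0), np.int64(624))
rack all (array([517.4, 318.8]), array([176.2, 114.9]), np.float32(41.4), np.int64(745))
brk (array([537.2,  13.9]), array([146.5, 200. ]), np.float32(172.4), np.int64(1371))
brk2 (array([531.2, -27.4]), array([ 63.1, 199.5]), np.float32(173.0), np.int64(1211))
hook [565.8  51.   54.8] 155
hook [466.2  -1.5  55.4] 51
wide (array([ 571.3, -244.3]), array([ 15.5, 104.5]), np.float32(171.4), np.int64(293))
narrow (array([ 558.7, -312.9]), array([15.7, 65.6]), np.float32(172.1), np.int64(193))
```

View pics/crop.png

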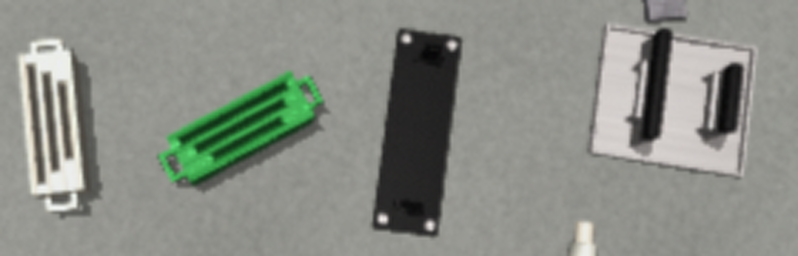

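The crop shows the white rack at (52,120) with its long slot on the +y (left) side. The bracket is at (418,132), the wide spreader at (655,85) and the narrow one at (730,97). I'll move above the rack now.

Request:
step_arm(increments=[[[0,0,0,-10.2],[0,0,0,-10.2],[0,0,0,-10.2],[-3.15,-4.63,0,0],[-3.15,-4.63,0,0]]], jaw=100)

```text
time: 1.23
position: [340.2, 536.2, 218.5]
tool_rot: [-0.0, -0.066, 0.998, -0.0]
force: [0.2, -0.2, -0.6]
width: 93.0
```

Request:
step_arm(increments=[[[-3.15,-4.63,0,0],[-3.15,-4.63,0,0],[-3.15,-4.63,0,0],[-3.15,-4.63,0,0],[-3.15,-4.63,0,0]]])

```text
time: 1.85
position: [527.0, 326.5, 218.9]
tool_rot: [0.0, -0.065, 0.998, 0.0]
force: [0.3, 0.9, 0.1]
width: 92.9
```

```bash
cat >> h.py <<'E'
def wcloud(d,ci):
    K=np.array(ci["camera_matrix"]);v,u=np.mgrid[:480,:640]
    a=(u-K[0,2])/K[0,0];b=(v-K[1,2])/K[1,1];th=np.hypot(a,b)+1e-9
    t=np.tan(np.minimum(th,1.5))/th
    return np.stack([a*t*d,-b*t*d,-d],-1)@rot(ci["attitude"]).T+np.array(ci["position"])
def rect(P,m):
    r=cv2.minAreaRect(P[m][:,:2].astype(np.float32)); b=cv2.boxPoints(r)
    e=b[1]-b[0];f=b[2]-b[1]; L=e if np.hypot(*e)>np.hypot(*f) else f
    return np.round(r[0],1),np.round(r[1],1),round(float(np.degrees(np.arctan2(L[1],L[0]))%180),1),m.sum()
def pose():
    s=env.sense();M=rot(s["tool_rot"]);return s,M
def go(x,y,z,yaw):
    "yaw: world angle (deg) of jaw axis. Turn first, then shift (cm, tool axes after the turn)"
    s,M=pose();cur=np.degrees(np.arctan2(M[1,1],M[0,1]));t=-((yaw-cur+90)%180-90)
    N=M@R.from_euler('z',t,degrees=True).as_matrix()
    print('turn',round(t,2),'shift cm',np.round(N.T@(np.array([x,y,z])-s["position"])/10,3))
def show():
    s,M=pose();print('t',round(s["time"],2),'tcp',s["position"].round(1),'yaw',np.degrees(np.arctan2(M[1,1],M[0,1])).round(2),'tilt z',M[:,2].round(4),'F',s["force"].round(1),'M',s["moment"].round(2),'w',round(s["width"],1))
E
cat > w.py <<'E'
from h import *; import sys
ci=eyes.camera_info("wrist");p,d=eyes.snapshot("wrist");np.savez(sys.argv[1],p=p,d=d,P=wcloud(d,ci));save(sys.argv[1]+'.png',p)
show();print(ci)
E
python3 w.py w1
```

```text
t 1.9 tcp [530.3 322.3 218.6] yaw 97.31 tilt z [ 0.0013 -0.0017 -1.    ] F [ 1.4 -5.  -0.4] M [-0.08 -0.06 -0.02] w 93.1
{'camera_matrix': array([[371.64829954,   0.        , 322.06791901],
       [  0.        , 371.64829954, 238.57162992],
       [  0.        ,   0.        ,   1.        ]]), 'position': array([446.55519215, 316.9071687 , 384.36534536]), 'attitude': array([ 0.65207898, -0.09782522, -0.11181692,  0.74345155])}
```

View pics/w1.png

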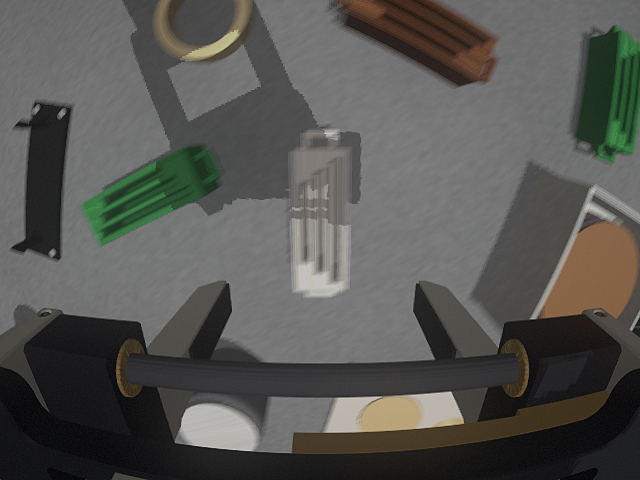

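The wrist view shows the white rack at (320,220), between the fingers and lit between shadows. The tin is at (220,415), behind the gripper. The arm was still settling when this was taken, so I'll measure again now that it's still.

```bash
python3 w.py w2; cat > m.py <<'E'
from h import *
z=np.load('w2.npz');p=z['p'].astype(int);P=z['P'];Z=P[...,2];X=P[...,0];Y=P[...,1]
near=np.hypot(X-526,Y-326)<105
print('table',np.median(Z[(np.hypot(X-480,Y-250)<30)]))
m=near&(Z>52)&(Z<70)&(p.max(-1)-p.min(-1)<40); print('body',rect(P,m),Z[m].mean())
m=near&(Z>25)&(Z<70)&(p.max(-1)-p.min(-1)<40); print('all',rect(P,m))
m=near&(Z>30)&(Z<45)&(p.max(-1)-p.min(-1)<40)&(np.abs(X-526)>68);
for s in(1,-1):
  k=m&((X-526)*s>0); print('loop',k.sum(),P[k].mean(0).round(1),P[k].min(0).round(1),P[k].max(0).round(1))
E
python3 m.py
```

```text
t 1.95 tcp [528.6 324.5 218.5] yaw 97.23 tilt z [ 5.e-04 -8.e-04 -1.e+00] F [ 0.5 -0.  -0.4] M [0.1  0.01 0.01] w 93.1
{'camera_matrix': array([[371.64829954,   0.        , 322.06791901],
       [  0.        , 371.64829954, 238.57162992],
       [  0.        ,   0.        ,   1.        ]]), 'position': array([449.71520979, 313.23401919, 384.03341711]), 'attitude': array([ 0.65293259, -0.09896408, -0.11127983,  0.74263177])}
table 317.6470779809961
body (array([528.3, 329.6]), array([134.3,  50.3]), 7.7, np.int64(6165)) 58.784892821314926
all (array([521.5, 322.7]), array([170.9, 119. ]), 43.0, np.int64(7176))
loop 201 [607.5 340.1  39.4] [602.1 325.6  36.6] [612.7 354.7  41.2]
loop 270 [450.6 319.4  39.4] [444.8 304.1  31.7] [458.  334.   41.4]
```

```bash
python3 - <<'E'
from h import *
show();go(528.5,329.5,20,97.6)
E
```

```text
t 1.95 tcp [528.6 324.5 218.5] yaw 97.23 tilt z [ 5.e-04 -8.e-04 -1.e+00] F [ 0.5 -0.  -0.4] M [0.1  0.01 0.01] w 93.1
turn -0.37 shift cm [-0.049  0.518 19.852]
```

Request:
step_arm(increments=[[[-0.27,0.12,4,-0.1],[0,0,4,0],[0,0,4,0],[0,0,3,0],[0,0,0,0]]])

```text
time: 2.58
position: [527.2, 329.3, 66.6]
tool_rot: [-0.002, -0.066, 0.998, -0.001]
force: [-0.2, -0.5, 0.1]
width: 92.8
```

Request:
step_arm(increments=[[[0,0,2,0],[0,0,1.8,0],[0,0,1.0,0],[0,0,0,0],[0,0,0,0]]])

```text
time: 3.2
position: [528.8, 329.7, 21.2]
tool_rot: [0.0, -0.066, 0.998, 0.0]
force: [0.2, -1.0, -0.4]
width: 93.3
```

```bash
python3 w.py w3|head -1; python3 - <<'E'
from h import *
go(528.5,329.5,20,97.6)
z=np.load('w3.npz');p=z['p'].astype(int);P=z['P'];Z=P[...,2];X=P[...,0];Y=P[...,1]
near=np.hypot(X-526,Y-326)<105
m=near&(Z>52)&(Z<70)&(p.max(-1)-p.min(-1)<40)&(np.abs(Y-329-.13*(X-528))<32); print('body',rect(P,m))
m=near&(Z>30)&(Z<45)&(p.max(-1)-p.min(-1)<40)&(np.abs(X-526)>68);
for s in(1,-1):
  k=m&((X-526)*s>0); print('loop',k.sum(),P[k].mean(0).round(1),P[k].min(0).round(1),P[k].max(0).round(1)) if k.any() else 0
E
```

```text
t 3.25 tcp [528.8 329.7  21.4] yaw 97.56 tilt z [ 8.e-04  5.e-04 -1.e+00] F [-0.3 -0.6 -0.1] M [ 0.08 -0.05 -0.05] w 93.1
turn -0.04 shift cm [ 0.034 -0.016  0.135]
body (array([528.3, 329.2]), array([134.5,  49.7]), 7.6, np.int64(23968))
loop 1560 [450.6 319.8  39.3] [444.3 303.4  33.3] [458.  334.8  41.4]
```

Request:
step_arm(increments=[[[0,0,0,0],[0,0,0,0],[0,0,0,0],[0,0,0,0],[0,0,0,0]]], jaw=30, squeeze=55)

```text
time: 3.88
position: [528.5, 329.5, 20.7]
tool_rot: [0.0, -0.066, 0.998, -0.0]
force: [-0.8, -0.3, 0.0]
width: 49.6
```

Request:
step_arm(increments=[[[0,0,-0.5,0],[0,0,-2,0],[0,0,-4,0],[0,0,-4,0],[0,0,-2,0]]])

```text
time: 4.5
position: [529.1, 329.9, 149.2]
tool_rot: [0.002, -0.066, 0.998, 0.001]
force: [0.0, -0.3, -4.0]
width: 49.8
```

```bash
python3 w.py w4|head -1; python3 - <<'E'
from h import *
go(528.5,20,150,83)
z=np.load('w4.npz');p=z['p'].astype(int);P=z['P'];Z=P[...,2];X=P[...,0];Y=P[...,1]
near=np.hypot(X-526,Y-326)<105
s,M=pose();dz=s["position"][2]-21
gray=(p.max(-1)-p.min(-1)<40)&(p.min(-1)>60)
m=near&(np.abs(Z-59-dz)<8)&gray&(np.abs(Y-329-.13*(X-528))<32); print('body',rect(P,m),Z[m].mean())
k=near&(np.abs(Z-38-dz)<7)&gray&(X<460); print('loop',k.sum(),P[k].mean(0).round(1),P[k].min(0).round(1),P[k].max(0).round(1))
E
```

```text
t 4.55 tcp [529.4 330.1 150.7] yaw 97.57 tilt z [ 0.0043  0.0025 -1.    ] F [ 0.7 -0.4  1. ] M [ 0.04 -0.09 -0.  ] w 49.6
turn 14.57 shift cm [-3.6880e+00 -3.0794e+01 -3.0000e-03]
body (array([523.4, 328.2]), array([126.9,  63.2]), 2.6, np.int64(24168)) 187.32280511313434
loop 1736 [451.8 322.1 167.7] [444.7 305.2 160.7] [460.  346.8 174.7]
```

Request:
step_arm(increments=[[[0,0,-0.5,7.3],[0,0,-0.5,7.3],[-0.55,-4.5,0,0],[-0.7,-6,0,0],[-0.7,-6,0,0]]])

```text
time: 5.18
position: [527.0, 161.8, 154.6]
tool_rot: [-0.001, 0.061, 0.998, -0.0]
force: [1.4, 0.9, -3.5]
width: 50.0
```

Request:
step_arm(increments=[[[-0.55,-4.5,0,0],[-0.25,-1.8,0,0],[0,0,0,0],[0,0,0,0],[0,0,0,0]]])

```text
time: 5.8
position: [527.8, 100.9, 155.4]
tool_rot: [-0.0, 0.061, 0.998, 0.0]
force: [-0.4, -0.1, -3.3]
width: 49.6
```

```bash
python3 w.py w5|head -1
```

```text
t 5.85 tcp [527.8 100.8 155.5] yaw 83.04 tilt z [-3.e-04  1.e-04 -1.e+00] F [ 0.3 -0.4 -3.3] M [ 0.05 -0.04 -0.06] w 49.7
```

View pics/w5.png

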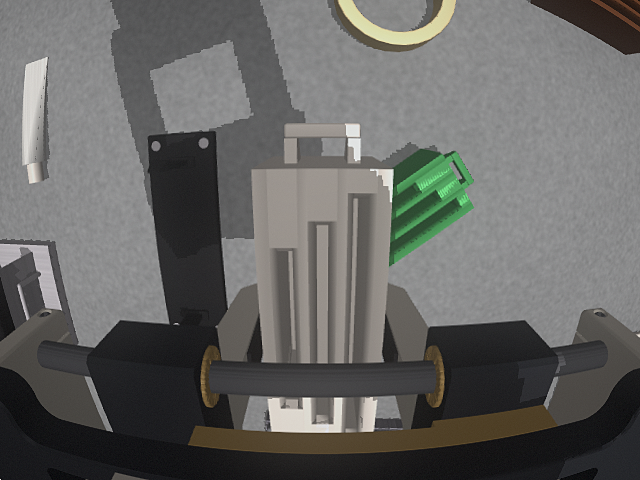

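The held rack is at (320,290), level, with its long slot on the right (+y). The bracket is at (185,230), and its far end is partly hidden by a finger at (240,300).

```bash
python3 - <<'E'
from h import *
z=np.load('w5.npz');p=z['p'].astype(int);P=z['P'];Z=P[...,2];X=P[...,0];Y=P[...,1]
dark=p.max(-1)<75
near=(np.hypot(X-529,Y+25)<125)
m=near&(Z>5)&(Z<16)&dark; print('plate',rect(P,m),np.median(Z[m]))
h=near&(Z>35)&(Z<80)
for s in(1,-1):
  k=h&((X-529)*s>0); 
  if k.any(): print('hook',k.sum(),P[k].mean(0).round(1),np.percentile(P[k],[2,98],axis=0).round(1))
u=np.array([np.cos(np.radians(-7)),np.sin(np.radians(-7))]);n=np.array([-u[1],u[0]])
a=(P[...,:2]-[529,-25])@u;b=(P[...,:2]-[529,-25])@n
print('a',np.percentile(a[m],[.3,99.7]),'b by a:')
for a0 in range(-90,100,20):
  k=m&(abs(a-a0)<5); print(a0,k.sum(),np.percentile(b[k],[1,99]).round(1) if k.sum() else '')
s,M=pose();T=s["position"]
g=(np.abs(Z-(T[2]+39))<5)&(np.hypot(X-T[0],Y-T[1])<90)&(p.min(-1)>90)
l=(P-T)@M
print('rack top tool x,y',np.percentile(l[g],[.3,99.7],axis=0).round(1),g.sum())
g=(np.abs(Z-(T[2]+19))<4)&(np.hypot(X-T[0],Y-T[1])<90)&(p.min(-1)>90)&(l[...,0]>68)
print('loop',g.sum(),np.percentile(l[g],[.5,50,99.5],axis=0).round(1))
E
```

```text
plate (array([524.4, -23.1]), array([ 64.8, 187.3]), 172.6, np.int64(11463)) 9.489318904169465
hook 298 [456.  -11.7  56.7] [[451.2 -20.3  36.6]
 [459.9  -6.4  66. ]]
a [-97.58834317  86.92807861] b by a:
-90 609 [-29.4  33.3]
-70 413 [-28.4  33.3]
-50 730 [-29.3  33. ]
-30 717 [-29.8  33.1]
-10 681 [-29.   33.3]
10 657 [-29.4  33.1]
30 617 [-29.4  32.8]
50 562 [-29.5  32.4]
70 581 [-29.4  32.8]
90 88 [-30.3  22.5]
rack top tool x,y [[-54.9 -27.1 -42.6]
 [ 67.5  39.3 -34.4]] 22176
loop 1764 [[ 68.1 -13.7 -20.3]
 [ 78.8   1.3 -18.6]
 [ 83.3  16.2 -16.9]]
```

```bash
python3 - <<'E'
from h import *
go(531,-24.7,75,82.8)
E
```

```text
turn 0.24 shift cm [ -1.892 -12.412   8.048]
```

Request:
step_arm(increments=[[[-0.3,-2.4,0,0.24],[-0.5,-3.5,0,0],[-0.5,-3.5,0,0],[-0.4,-2,1,0],[-0.19,-1.01,2,0]]])

```text
time: 6.48
position: [531.5, -26.0, 125.5]
tool_rot: [0.001, 0.064, 0.998, 0.0]
force: [0.0, 0.6, -3.9]
width: 49.4
```

Request:
step_arm(increments=[[[0,0,3,0],[0,0,2,0],[0,0,0,0],[0,0,0,0],[0,0,0,0]]])

```text
time: 7.1
position: [531.5, -25.5, 76.8]
tool_rot: [0.001, 0.063, 0.998, -0.0]
force: [0.6, 0.8, -3.6]
width: 49.9
```

```bash
python3 w.py w6|head -1;python3 - <<'E'
from h import *
go(531,-24.7,75,82.8)
z=np.load('w6.npz');P=z['P'];save('w6c.png',z['p'][100:340,220:420],3)
for c in("top","scene"):
    p,d=eyes.snapshot(c);Q=cloud(d,eyes.camera_info(c));np.savez(c+'2',p=p,d=d)
    m=(np.hypot(Q[...,0]-531,Q[...,1]+24.7)<110)
    v,u=np.where(m&(Q[...,2]<130)); print(c,u.min(),u.max(),v.min(),v.max())
    save(c+'2.png',p[v.min():v.max(),u.min():u.max()],5)
E
```

```text
t 7.15 tcp [531.4 -25.5  76.6] yaw 82.74 tilt z [ 1.4e-03 -1.0e-04 -1.0e+00] F [ 0.5  0.4 -2.7] M [-0.    0.01 -0.04] w 50.0
turn -0.06 shift cm [0.055 0.077 0.161]
top 337 413 231 299
scene 215 298 206 290
```

View pics/w6c.png

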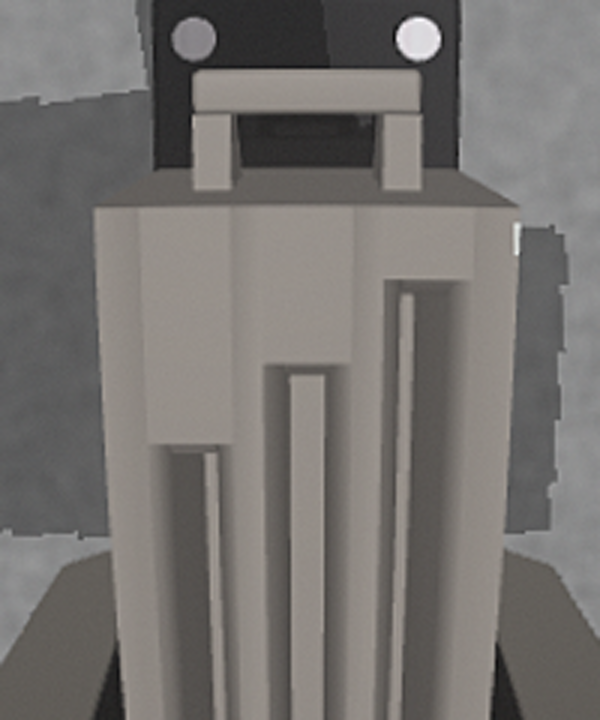

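The crop shows the near loop centred at x≈307. The plate edges (155, 460) and screws (194, 419) centre on the same column, so the rack is aligned across. The hook tip shows in the window at about (300,125). I'll check the alignment along the length numerically.

```bash
python3 - <<'E'
from h import *
z=np.load('w6.npz');P=z['P'];p=z['p'].astype(int);Z=P[...,2]
s,M=pose();T=s["position"];l=(P-T)@M
dark=p.max(-1)<75
w=np.s_[100:160,280:365]
L=l[w].reshape(-1,3);zz=Z[w].ravel();D=dark[w].ravel()
k=D&(zz>35)&(zz<70);print('hook',k.sum(),np.percentile(L[k],[2,50,98],axis=0).round(1) if k.any() else '', zz[k].max() if k.any() else '')
k=~D&(np.abs(L[:,2]+19)<4)&(L[:,0]>66)&(np.abs(L[:,1])<18);print('loop',k.sum(),np.percentile(L[k],[1,50,99],axis=0).round(1))
v=l[60:160,260:390].reshape(-1,3);d=dark[60:160,260:390].ravel();zv=Z[60:160,260:390].ravel()
k=d&(abs(zv-10)<4);print('plate',k.sum(),np.percentile(v[k],[.5,50,99.5],axis=0).round(1))
# top & scene
for c in("top","scene"):
    q=np.load(c+'2.npz');Q=cloud(q['d'],eyes.camera_info(c));pp=q['p'].astype(int);m=(Q-T)@M
    r=(np.hypot(m[...,0],m[...,1])<115)
    lo=r&(np.abs(m[...,2]+18)<7)&(pp.min(-1)>80)
    for sg in(1,-1):
        k=lo&(m[...,0]*sg>66); print(c,'loop',k.sum(),np.percentile(m[k],[2,50,98],axis=0).round(1).tolist() if k.any() else '')
    k=r&(np.abs(Q[...,2]-10)<7)&(pp.max(-1)<60); print(c,'plate',k.sum(),np.percentile(m[k],[1,99],axis=0).round(1).tolist())
E
```

```text
hook 221 [[73.1 -6.5 10. ]
 [74.7  0.9 12.3]
 [76.1  8.7 20.1]] 67.10463669818705
loop 1725 [[ 68.8 -13.5 -20.7]
 [ 78.6   1.3 -19.2]
 [ 83.   15.9 -17.5]]
plate 3677 [[ 63.9 -30.6  63.9]
 [ 87.2   0.7  66.8]
 [100.6  32.5  69.1]]
top loop 38 [[69.1, -18.5, -23.0], [80.1, -5.7, -18.1], [85.3, 9.0, -12.0]]
top loop 0 
top plate 21 [[37.3, -93.9, 65.0], [78.3, -1.1, 72.3]]
scene loop 0 
scene loop 70 [[-81.7, -16.5, -22.7], [-77.6, 0.4, -19.5], [-66.2, 13.8, -12.6]]
scene plate 509 [[-97.7, -32.0, 60.9], [33.1, 30.6, 71.7]]
```

Request:
step_arm(increments=[[[0,0,1,0],[0,0,0.8,0],[0,0,0.4,0],[0,0,0.3,0],[0,0,0.2,0]]], squeeze=60)

```text
time: 7.88
position: [531.0, -25.6, 48.5]
tool_rot: [-0.0, 0.063, 0.998, -0.0]
force: [-0.0, -0.2, -2.2]
width: 49.7
```

Request:
step_arm(increments=[[[0,0,0.3,0],[0,0,0.3,0],[0,0,0.3,0],[0,0,0.2,0],[0,0,0,0]]])

```text
time: 8.5
position: [530.9, -25.6, 37.5]
tool_rot: [-0.0, 0.063, 0.998, 0.0]
force: [-0.1, 0.3, -0.4]
width: 49.7
```

Request:
step_arm(increments=[[[0,0,0.2,0],[0,0,0.2,0],[0,0,0.2,0],[0,0,0.1,0],[0,0,0,0]]])

```text
time: 9.12
position: [530.7, -25.6, 30.6]
tool_rot: [-0.0, 0.063, 0.998, -0.0]
force: [-5.0, 0.5, 4.4]
width: 49.9
```

```bash
python3 w.py w7|head -1;python3 - <<'E'
from h import *
z=np.load('w7.npz');P=z['P'];p=z['p'].astype(int);Z=P[...,2]
s,M=pose();T=s["position"];l=(P-T)@M
g=(p.min(-1)>85)&(np.abs(l[...,1]-1)<26)
for a in(-55,-40,30,45,60,72,80):
    k=g&(np.abs(l[...,0]-a)<4)&(Z>30)&(Z<110)
    print(a,k.sum(),np.percentile(Z[k],[50,90,97]).round(1) if k.any() else '')
save('w7c.png',p[100:340,220:420].astype(np.uint8),3)
E
```

```text
t 9.18 tcp [530.7 -25.6  30.6] yaw 82.72 tilt z [-6.e-04  1.e-04 -1.e+00] F [-4.8  0.8  4.2] M [ 0.07  0.6  -0.03] w 49.6
-55 766 [68.4 69.9 70.2]
-40 1081 [69.3 70.1 70.4]
30 1785 [69.  70.  70.4]
45 2429 [69.2 70.1 70.5]
60 3097 [69.4 70.3 70.7]
72 523 [49.5 50.3 50.7]
80 899 [49.4 50.2 50.8]
```

View pics/w7c.png

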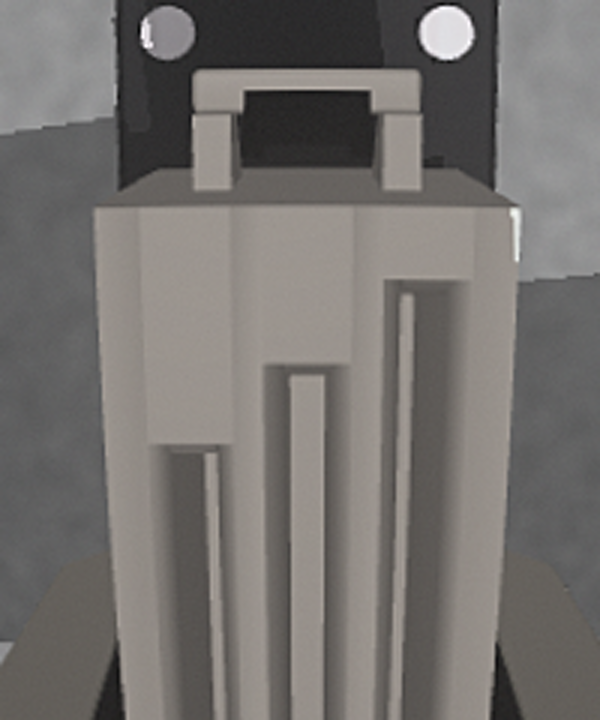

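The near barb now overlaps the loop bar at (307,95), and the rack top reads 70 mm, so it looks home. I'll press a little more so that both ends click and it seats.

Request:
step_arm(increments=[[[0,0,0.15,0],[0,0,0.1,0],[0,0,0.1,0],[0,0,0,0],[0,0,0,0]]])

```text
time: 9.8
position: [530.9, -25.6, 30.6]
tool_rot: [-0.0, 0.063, 0.998, -0.0]
force: [-30.7, 2.8, 48.5]
width: 49.7
```

```bash
python3 -c "
from h import *
show()"
```

```text
t 9.8 tcp [530.9 -25.6  30.6] yaw 82.73 tilt z [-3.e-04 -1.e-04 -1.e+00] F [-30.7   2.8  48.5] M [ 0.36  5.01 -0.08] w 49.7
```

Request:
step_arm(increments=[[[0,0,-0.1,0],[0,0,-0.1,0],[0,0,-0.1,0],[0,0,0,0],[0,0,0,0]]])

```text
time: 10.42
position: [531.0, -25.6, 30.6]
tool_rot: [-0.0, 0.063, 0.998, -0.0]
force: [-6.9, 1.1, 10.9]
width: 49.7
```

Request:
step_arm(increments=[[[0,0,0,0],[0,0,0,0],[0,0,0,0],[0,0,0,0],[0,0,0,0]]], jaw=100)

```text
time: 11.05
position: [531.0, -25.6, 30.1]
tool_rot: [-0.0, 0.063, 0.998, 0.0]
force: [0.5, -0.4, -0.2]
width: 91.9
```

Request:
step_arm(increments=[[[0,0,-2,0],[0,0,-4,0],[0,0,-5,0],[0,0,-4,0],[0,0,-1,0]]])

```text
time: 11.68
position: [531.8, -25.7, 194.5]
tool_rot: [0.002, 0.063, 0.998, -0.0]
force: [0.3, 0.5, -0.4]
width: 93.2
```

Request:
step_arm(increments=[[[4,0,0,0],[4,0,0,0],[2,0,0,0],[0,0,0,0],[0,0,0,0]]])

```text
time: 12.3
position: [432.2, -13.0, 190.2]
tool_rot: [0.0, 0.063, 0.998, -0.0]
force: [0.1, 0.2, -0.0]
width: 92.9
```

```bash
python3 w.py w8|head -1;python3 - <<'E'
from h import *
z=np.load('w8.npz');P=z['P'];p=z['p'].astype(int);Z=P[...,2]
u=np.array([np.cos(np.radians(-7.2)),np.sin(np.radians(-7.2))]);n=np.array([-u[1],u[0]])
a=(P[...,:2]-[531,-24.7])@u;b=(P[...,:2]-[531,-24.7])@n
g=(p.min(-1)>85)&(np.abs(b)<30)&(Z>35)&(Z<90)
for a0 in(-80,-72,-60,-40,-20,0,20,40,60,72,80):
    k=g&(np.abs(a-a0)<4); print(a0,k.sum(),np.percentile(Z[k],[50,90,97]).round(1) if k.any() else '')
m=g&(np.abs(Z-70)<5);print('body',rect(P,m))
for sg in(1,-1):
  k=g&(np.abs(Z-50)<5)&(a*sg>69);print('loop',k.sum(),[np.percentile(t[k],[1,99]).round(1) for t in(a,b)] if k.any() else '')
  k=(p.max(-1)<75)&(abs(b)<12)&(a*sg>66)&(a*sg<84)&(Z>50)&(Z<75);print('hook',k.sum(),[np.percentile(t[k],[2,98]).round(1) for t in(a,b,Z)] if k.any() else '')
save('w8.png',z['p'][60:400,120:520],2) 
E
```

```text
t 12.35 tcp [432.3 -13.  190.1] yaw 82.72 tilt z [-3.e-04 -0.e+00 -1.e+00] F [ 0.6  0.5 -0.1] M [0.06 0.05 0.06] w 93.0
-80 207 [49.5 50.3 50.9]
-72 113 [49.6 50.6 51.1]
-60 507 [69.6 70.4 70.9]
-40 335 [69.4 70.2 70.5]
-20 288 [69.1 70.2 70.6]
0 240 [69.3 70.4 70.8]
20 232 [69.1 70.3 70.7]
40 2 [53.5 57.6 58.4]
60 0 
72 0 
80 0 
body (array([512.9, -21.9]), array([49.9, 98.4]), 173.2, np.int64(3806))
loop 0 
hook 0 
loop 303 [array([-83.6, -69.6]), array([-14.4,  15.4])]
hook 252 [array([-80.5, -72.6]), array([-7.2,  7.3]), array([50.6, 65.8])]
```

View pics/w8.png

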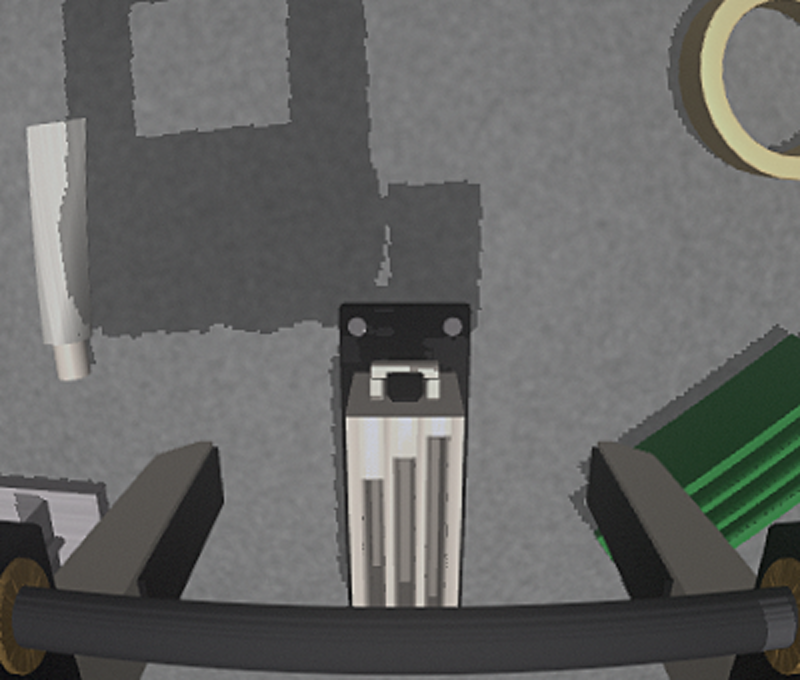

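The near hook at (405,385) stands over the loop with its barb out, and the rack is level at 70 mm. I'll check the far end with the scene camera once the arm is clear. Next I go above the wide spreader.

```bash
python3 -c "
from h import *
go(570,-242,190,81.8)"
```

```text
turn 0.92 shift cm [-1.6895e+01 -2.0699e+01  3.0000e-03]
```

Request:
step_arm(increments=[[[-2,-2.5,0,0.9],[-3.5,-4.3,0,0],[-3.5,-4.3,0,0],[-3.5,-4.3,0,0],[-2.8,-3.4,0,0]]], jaw=60)

```text
time: 12.98
position: [558.2, -222.8, 189.1]
tool_rot: [-0.001, 0.072, 0.997, 0.0]
force: [0.3, -0.1, 0.3]
width: 55.9
```

Request:
step_arm(increments=[[[-1.6,-1.9,0,0],[0,0,0,0],[0,0,0,0],[0,0,0,0],[0,0,0,0]]])

```text
time: 13.6
position: [570.0, -241.1, 190.5]
tool_rot: [0.0, 0.071, 0.997, -0.0]
force: [0.3, -0.2, 0.4]
width: 55.6
```

```bash
python3 w.py w9|head -1;python3 - <<'E'
from h import *
z=np.load('w9.npz');P=z['P'];p=z['p'].astype(int);Z=P[...,2]
for n,x,y in(("wide",570,-242),("narrow",557,-311)):
  m=(np.hypot(P[...,0]-x,P[...,1]-y)<65)&(abs(P[...,1]-y)<25)&(Z>75)&(Z<96)&(p.max(-1)<110);print(n,rect(P,m),np.median(Z[m]))
p,d=eyes.snapshot("scene");np.savez('scene3',p=p,d=d);ci=eyes.camera_info("scene")
Q=cloud(d,ci);b=(p.min(-1)>100)
k=(np.hypot(Q[...,0]-531,Q[...,1]+24)<110);v,u=np.where(k);print(u.min(),u.max(),v.min(),v.max())
r=k&(abs(Q[...,2]-70)<6)&b;print('rack',rect(Q,r))
A=np.c_[Q[r][:,:2]-[531,-24],np.ones(r.sum())];print('plane',np.linalg.lstsq(A,Q[r][:,2],rcond=None)[0])
save('s3.png',p[v.min():v.max(),u.min():u.max()],5)
E
```

```text
t 13.65 tcp [ 570.  -241.2  190.5] yaw 81.85 tilt z [ 4.e-04 -2.e-04 -1.e+00] F [ 0.2 -0.8 -0.8] M [-0.04 -0.02 -0.01] w 55.7
wide (array([ 570.6, -242.6]), array([ 14.8, 105.3]), 172.2, np.int64(2430)) 85.99877936401836
narrow (array([ 558.6, -310.9]), array([14.6, 66. ]), 171.7, np.int64(1507)) 85.81386785111181
216 298 215 290
rack (array([525.8, -26.1]), array([ 50.2, 145.5]), 172.6, np.int64(703))
plane [-1.99918721e-03 -3.03503518e-03  7.01768302e+01]
```

View pics/s3.png

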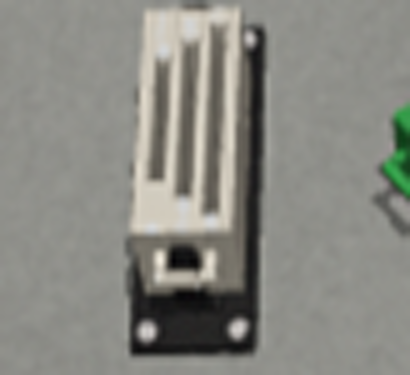

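The far hook shows inside its loop at (185,258). The rack-top plane tilts less than 0.004 and sits at 70.2 mm, so the rack is home. Next is the grasp of the wide spreader.

Request:
step_arm(increments=[[[-0.1,-0.24,2,-0.2],[0,0,4,0],[0,0,3,0],[0,0,2,0],[0,0,1,0]]])

```text
time: 14.32
position: [570.3, -244.0, 68.6]
tool_rot: [-0.001, 0.07, 0.998, 0.0]
force: [-0.1, -0.6, -0.2]
width: 55.5
```

Request:
step_arm(increments=[[[0,0,0.8,0],[0,0,0.4,0],[0,0,0,0],[0,0,0,0],[0,0,0,0]]])

```text
time: 14.95
position: [570.9, -244.2, 58.6]
tool_rot: [0.0, 0.07, 0.998, -0.0]
force: [0.0, 0.2, -0.5]
width: 55.7
```

Request:
step_arm(increments=[[[0,0,0,0],[0,0,0,0],[0,0,0,0],[0,0,0,0],[0,0,0,0]]], jaw=5, squeeze=30)

```text
time: 15.58
position: [570.7, -244.1, 58.2]
tool_rot: [-0.0, 0.07, 0.998, 0.0]
force: [-0.4, -0.0, 0.1]
width: 13.6
```

```bash
python3 -c "
from h import *
show()"
```

```text
t 15.57 tcp [ 570.7 -244.1   58.2] yaw 82.02 tilt z [-0.  0. -1.] F [-0.4 -0.   0.1] M [-0.    0.08 -0.02] w 13.6
```

Request:
step_arm(increments=[[[0,0,-0.5,0],[0,0,-2,0],[0,0,-3,0],[0,0,-3,0],[0,0,-1.7,0]]])

```text
time: 16.2
position: [571.2, -244.4, 163.2]
tool_rot: [0.001, 0.07, 0.998, -0.001]
force: [0.3, -0.1, -1.9]
width: 13.8
```

Request:
step_arm(increments=[[[0,0,0,-0.7],[0,0,0,0],[0,0,0,0],[0,0,0,0],[0,0,0,0]]])

```text
time: 16.82
position: [570.6, -244.1, 159.8]
tool_rot: [-0.0, 0.063, 0.998, 0.0]
force: [0.0, 0.7, -1.2]
width: 13.8
```

```bash
python3 -c "
from h import *
show();go(532.3,-11.7,160,82.75)"
```

```text
t 16.82 tcp [ 570.6 -244.1  159.8] yaw 82.72 tilt z [-5.e-04  2.e-04 -1.e+00] F [ 0.   0.7 -1.2] M [-0.03  0.01  0.03] w 13.8
turn -0.03 shift cm [ 6.734e+00  2.257e+01 -1.500e-02]
```

Request:
step_arm(increments=[[[1,3,0,0],[1.6,5.5,0,0],[1.6,5.5,0,0],[1.6,5.5,0,0],[0.93,3.07,0,0]]])

```text
time: 17.45
position: [531.9, -9.5, 160.3]
tool_rot: [0.0, 0.063, 0.998, 0.0]
force: [0.5, 0.4, -0.6]
width: 13.9
```

Request:
step_arm(increments=[[[0,0,1,0],[0,0,0.5,0],[0,0,0,0],[0,0,0,0],[0,0,0,0]]])

```text
time: 18.08
position: [532.7, -12.2, 145.3]
tool_rot: [0.0, 0.064, 0.998, -0.0]
force: [0.7, -0.2, -1.0]
width: 13.5
```

```bash
python3 w.py w10|head -1;python3 - <<'E'
from h import *
go(532.3,-11.7,160,82.75)
z=np.load('w10.npz');P=z['P'];p=z['p'].astype(int);s,M=pose();T=s["position"];l=(P-T)@M;Z=P[...,2]
m=(p.max(-1)<90)&(abs(l[...,1])<14)&(abs(l[...,0])<60)&(abs(l[...,2]+20)<14);print('grip bar',m.sum(),np.percentile(l[m],[.5,99.5],axis=0).round(1).tolist())
g=(p.min(-1)>85)&(abs(Z-70)<4)&(np.hypot(l[...,0],l[...,1]+14)<80);print('rack',rect(l,g))
for lo in(1,):
  k=(p.min(-1)>80)&(abs(Z-50)<5)&(l[...,0]>69)&(l[...,0]<90)&(abs(l[...,1]+14)<20);print('loop',k.sum(),np.percentile(l[k],[1,99],axis=0).round(1).tolist())
save('w10c.png',z['p'][80:340,190:450],2.3)
E
```

```text
t 18.12 tcp [532.7 -12.1 145.3] yaw 82.69 tilt z [ 2.e-04 -0.e+00 -1.e+00] F [ 0.3 -0.3 -1. ] M [ 0.02  0.01 -0.  ] w 14.0
turn -0.06 shift cm [ 0.041  0.031 -1.467]
grip bar 6224 [[-49.5, -7.0, -32.7], [52.8, 9.2, -11.6]]
rack (array([ 11.8, -12.4]), array([111.5,  49.6]), 0.1, np.int64(5061))
loop 421 [[69.2, -26.8, 92.2], [83.2, 2.6, 97.7]]
```

View pics/w10c.png

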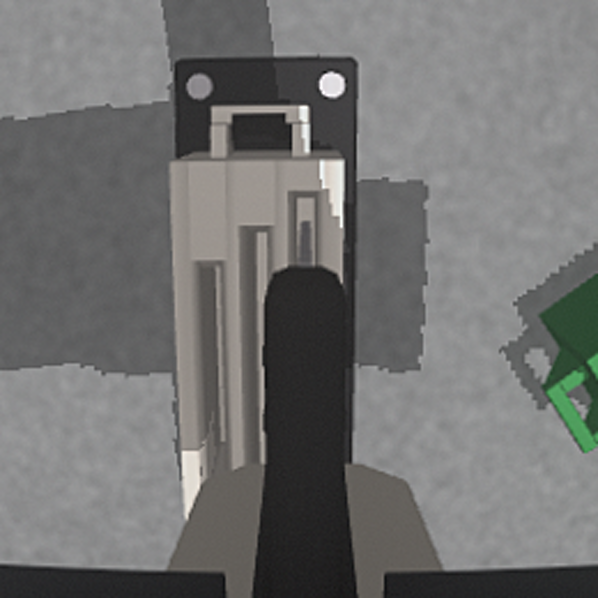

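The bar end at (305,275) sits over the long slot at (305,205). It's within 1 mm, so I nudge by +0.4 mm and lower.

Request:
step_arm(increments=[[[0.03,0.04,0.5,0],[0,0,1,0],[0,0,0.7,0],[0,0,0.7,0],[0,0,0.3,0]]])

```text
time: 18.75
position: [532.1, -11.3, 112.5]
tool_rot: [-0.0, 0.063, 0.998, -0.0]
force: [-0.4, 0.6, -0.6]
width: 13.4
```

```bash
python3 -c "
from h import *
show()"
```

```text
t 18.75 tcp [532.1 -11.3 112.5] yaw 82.73 tilt z [-6.e-04  0.e+00 -1.e+00] F [-0.4  0.6 -0.6] M [ 0.01  0.03 -0.02] w 13.4
```

Edge is about 13 mm inside with no contact force; continuing.

Request:
step_arm(increments=[[[0,0,0.7,0],[0,0,0.7,0],[0,0,0.6,0],[0,0,0.4,0],[0,0,0.2,0]]])

```text
time: 19.38
position: [532.3, -11.3, 86.9]
tool_rot: [-0.0, 0.063, 0.998, -0.0]
force: [0.0, 0.8, -2.0]
width: 13.8
```

Request:
step_arm(increments=[[[0,0,0.2,0],[0,0,0.2,0],[0,0,0.2,0],[0,0,0.1,0],[0,0,0,0]]])

```text
time: 20.0
position: [532.3, -11.3, 80.1]
tool_rot: [-0.0, 0.063, 0.998, 0.0]
force: [-0.3, -1.0, -0.7]
width: 13.8
```

```bash
python3 -c "
from h import *
show()"
```

```text
t 20.0 tcp [532.3 -11.3  80.1] yaw 82.72 tilt z [-0.  0. -1.] F [-0.3 -1.  -0.7] M [0.03 0.04 0.01] w 13.8
```

Another 1 mm or so until it touches the floor.

Request:
step_arm(increments=[[[0,0,0.05,0],[0,0,0.05,0],[0,0,0.05,0],[0,0,0,0],[0,0,0,0]]])

```text
time: 20.62
position: [532.4, -11.3, 79.1]
tool_rot: [0.0, 0.063, 0.998, -0.0]
force: [-2.6, -0.9, 6.5]
width: 13.5
```

```bash
python3 -c "
from h import *
show()"
```

```text
t 20.62 tcp [532.4 -11.3  79.1] yaw 82.72 tilt z [ 3.e-04 -0.e+00 -1.e+00] F [-2.6 -0.9  6.5] M [0.03 0.53 0.  ] w 13.5
```

It touched at 79.1 mm against 79.2 expected. I'll release and retreat.

Request:
step_arm(increments=[[[0,0,-0.05,0],[0,0,0,0],[0,0,0,0],[0,0,0,0],[0,0,0,0]]], jaw=50)

```text
time: 21.25
position: [532.3, -11.3, 79.1]
tool_rot: [-0.0, 0.063, 0.998, 0.0]
force: [0.5, 0.4, 0.4]
width: 46.4
```

Request:
step_arm(increments=[[[0,0,-1,0],[0,0,-3,0],[0,0,-4,0],[0,0,-4,0],[0,0,-2,0]]])

```text
time: 21.88
position: [532.7, -11.3, 221.9]
tool_rot: [0.001, 0.063, 0.998, -0.0]
force: [0.4, -0.0, -1.0]
width: 46.7
```

Request:
step_arm(increments=[[[4,0,0,0],[5,0,0,0],[3,0,0,0],[0,0,0,0],[0,0,0,0]]])

```text
time: 22.5
position: [413.6, 3.9, 219.0]
tool_rot: [0.0, 0.063, 0.998, 0.0]
force: [0.2, -0.6, -0.3]
width: 46.8
```

```bash
python3 w.py w11|head -1;python3 - <<'E'
from h import *
for c in("scene","top"):
    p,d=eyes.snapshot(c);np.savez(c+'4',p=p,d=d);Q=cloud(d,eyes.camera_info(c));Z=Q[...,2];mx=p.max(-1);mn=p.min(-1)
    near=lambda x,y,r:np.hypot(Q[...,0]-x,Q[...,1]-y)<r
    m=near(532,-12,75)&(Z>98)&(Z<116)&(mx<90); print(c,'bar',rect(Q,m) if m.sum()>5 else m.sum(),np.percentile(Z[m],[50,90]) if m.any() else '')
    m=near(531,-25,110)&(abs(Z-70)<6)&(mn>100);A=np.c_[Q[m][:,:2]-[531,-25],np.ones(m.sum())];print('rack',rect(Q,m),np.linalg.lstsq(A,Q[m][:,2],rcond=None)[0].round(4))
    m=near(558,-311,55)&(abs(Q[...,1]+311)<25)&(Z>75)&(Z<96)&(mx<110);print('narrow',rect(Q,m) if m.sum()>5 else 0)
a=np.load('scene4.npz')['p'];save('s4.png',a[190:310,110:330],3.6)
E
```

```text
t 22.55 tcp [413.7   3.8 218.9] yaw 82.72 tilt z [-5.e-04  0.e+00 -1.e+00] F [-1.3  0.5 -0.5] M [ 0.07 -0.01  0.02] w 46.6
scene bar (array([532.2, -11.9]), array([ 14.2, 104.1]), 172.1, np.int64(209)) [107.75583021 110.80892664]
rack (array([528.4, -26.4]), array([ 49.6, 136.8]), 172.8, np.int64(526)) [-2.70000e-03 -7.70000e-03  7.03935e+01]
narrow (array([ 557.7, -312.5]), array([14.8, 66.8]), 172.8, np.int64(181))
top bar (array([544.3, -11.7]), array([14.3, 72.9]), 172.9, np.int64(149)) [104.29120885 107.51975553]
rack (array([552.5, -27.5]), array([49.4, 86.6]), 173.1, np.int64(271)) [ 2.00000e-04 -4.00000e-04  6.77546e+01]
narrow (array([ 556.8, -310.3]), array([13.6, 66.2]), 172.0, np.int64(135))
```

View pics/s4.png

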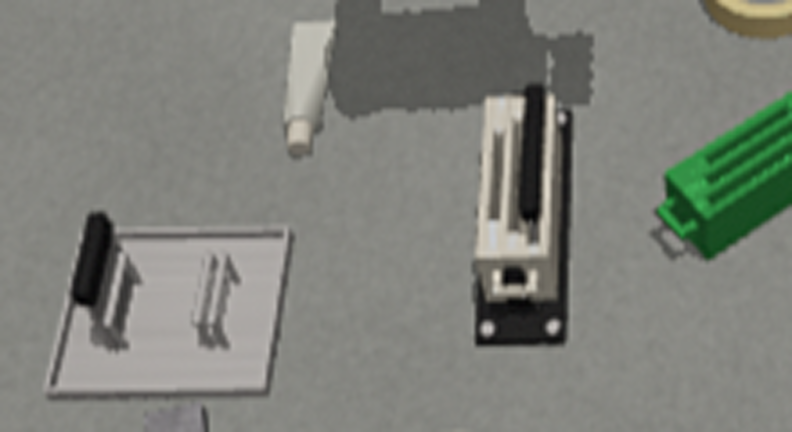

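The final view shows the spreader standing in the long slot at (533,150), the rack flat on the bracket with a hook through the front loop at (513,275), and the narrow spreader still in the stand at (92,258).

```bash
python3 -c "
from plant import finish_job
print(finish_job())"
```

```text
the job is handed in; nothing more can be done
None
```

The white rack is back on its bracket, and the wide spreader stands blade down in the rack's longest slot. I handed the job in at about 22.7 s, with the gripper clear of everything.

**Rack:** I lowered it slowly over both hooks and pressed it home.
- Its top measured about 70 mm above the bench and flat to within 0.8 %.
- The near barb measured out over its loop. At the far end I saw the hook inside its loop, but I judged the click there from the rack sitting flat, not from measuring the barb.
- The last press, after it had seated, peaked at about 48 N vertically at the wrist with 31 N sideways. That was more than the click needed, but below the 120 N wrist limit.

**Wide spreader:** It touched the slot floor at a tool height of 79.1 mm (79.2 expected). Its top is at about 108 mm, which is the stowed height.

**Everything else:** The narrow spreader stayed where it was, within measuring error. The two fixed cameras disagree by 2 to 3 mm, and in the last top view the arm probably hid part of the rack. I relied on the scene camera for the final check, and on the wrist camera for alignment.

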